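# Post the offcuts through the sprung flap of the offcut bin

### The job

Clear the two waste offcuts (the dark brown block and the blue-painted block) off the joiner's bench: post them one at a time, in either order, through the sprung orange flap of the green offcut bin, pushing each right through so that it drops in completely and the flap snaps shut behind it before the next goes in. Leave the finished pale rail with its tenons, the glue bottle, the tape measure, the tin and the earmuffs where they are.

Things in the scene. Friction and masses are not known exactly. Their poses are not given: they have to be found in the camera images.
- bin: Green offcut bin fixed to the bench, 270 (x) x 200 (y) x 235 mm high; origin at the centre of its underside, z up. Front wall (10 mm thick) is the face at x = -135 mm; pieces go in towards +x. Clear roof and clear +y side. The only way in is the front opening: 100 mm wide (y -50 to 50), from 170 to 222 mm above the bench.
- mouth (a point): Middle of the sill, the bottom edge of the opening, on the bin's front face, 170 mm above the bench; axes as the bin's. Just behind the front wall a slick ramp falls away at 54 degrees to the bin's slick floor: a piece pushed until its tail is about flush with the front face tips and slides in by itself.
- landing (a point): Middle of the steel landing shelf's top, level with the sill (170 mm up), 40 mm in front of the mouth. The shelf is flat, 12 mm thick, 100 mm wide (bin's y) and stands out 80 mm from the front face (bin x -215 to -135).
- flap (a joint): Angle (rad) of the sprung orange flap that closes the opening: 0 shut, up to 1.35; a 97 x 47 mm plate 4 mm thick hung on a hinge along its top edge, 221 mm above the bench and 14 mm behind the front face; swings only inwards and a spring snaps it shut. About 0.5 N at its lower edge starts it; it bears on a piece going in with 1 to 2 N.
- dark_offcut: Waste offcut: plain dark brown hardwood block, 140 (x) x 42 (y) x 32 (z) mm, about 0.15 kg, lying flat; origin at the centre of its underside, x along its length.
- blue_offcut: Waste offcut: block painted blue with bare pale ends, 120 (x) x 46 (y) x 28 (z) mm, about 0.12 kg, lying flat; origin at the centre of its underside, x along its length.
- rail: Finished part, not waste: pale wood rail 100 x 44 x 30 mm with a 20 mm long, 28 x 12 mm tenon at each end (140 mm overall along x); origin at the centre of its underside.
- glue: Upright white and red glue bottle, 58 mm diameter, 170 mm high; origin at the centre of its underside.
- tape: Yellow tape measure standing on edge, body 72 (x) x 36 (y) x 62 (z) mm, with a small steel hook standing out to x = -54 mm; origin at the centre of its underside.
- tin: Open aluminium tin, 72 mm diameter, 75 mm high; origin at the centre of its underside.
- earmuffs: Red earmuffs lying down: two cups 74 mm across at y = +-65 mm and a black headband, about 30 mm high, reaching to x = +122 mm; 160 mm wide, 75 mm high; origin on the bench midway between the cups.

How it is judged:
By the outcome, as a careful person would: the job done as asked, in the order asked, and still so for the second after the job is handed in, with the robot touching nothing.
It also fails if it takes over 61 s, if anything falls off the work surface, if the arm or the gripper's body presses on something with over 40 N, if the wrist force passes 120 N, or if a joint passes its speed limit or range.

### The arm

A 6-joint arm with a two-finger parallel gripper is mounted at the origin on the work surface. World frame = base frame: x ahead of the robot, y to its left, z up, the work surface at z = 0. Lengths are in m, angles in degrees, forces in N, time in s.
With the tool pointing down it reaches from about 0.25 to 0.725 m from the base axis. Payload 9.7 kg.
Tool frame: the origin (TCP) lies between the finger pads; the fingertips stand 17 mm ahead of it and the grasp point (between the pads) lies 2 mm behind it; z points along the fingers, y is the direction in which the jaws open and shut (so a half turn about z gives the same grasp; the last joint's range is limited). The gripper opens to 85 mm and grips with 20 to 120 N. Pads are 22 mm wide; open, the fingers measure 114 mm over their backs; the gripper's body (76 mm by 85 mm) begins 54 mm behind the grasp point. The pads swing forward as they close: fully open they stand 13 mm farther back than shut.
Start: joints at [74.828, 4.979, 10.078, 95.1, 0, 90], TCP at [0.144, 0.531, 0.248] pointing down, gripper open.
Joint ranges: [-179.16, 179.16], [-48.56, 103.87], [-65.8, 70.77], [-126.05, 130.52], [-82.76, 87.17], [-180, 180]. Speed limits (degrees/s): [127.2, 127.2, 147.25, 180, 180, 180].

### API

Orientations are given as [roll, pitch, yaw] about the fixed x, y, z axes, in that order (R = Rz(yaw) Ry(pitch) Rx(roll)).
In Python, from workcell import monitor, cams, order gives the robot as it stands. The module is installed in compiled form; this text tells all that it offers.
- The arm moves only by the shell command python3 -m handwheel 'ROWS' [OPENING] [FORCE]. ROWS is JSON, a list of rows, each a list of 6 numbers: the shift along the tool's x, y, z in m, then the turn, a rotation vector about the tool's x, y, z in degrees. In form: [[tx, ty, tz, wx, wy, wz], ...]. A call has exactly 8 rows; each row shifts and turns the commanded pose from where the row before left it, along the tool's axes as they then stand; what a row does not reach is not made up. A row lasts 1/12 s, in which the tool goes at most 41.7 mm and 7.16 degrees, less where a joint would pass 70% of its speed; a pose out of reach is approached as far as the arm can. A call is refused whole if a number of a shift passes 0.0417 or a number of a turn 7.16, either way. A call with a gripper value outside its range is refused whole. OPENING is the opening, from -1 (shut) to 1 (fully open), set as the call begins (- or left out, the last holds). The fingers move at their own pace and stop on an object; FORCE is the grip in N (left out, the last holds). Time passes only in rows, so rows that do not move let the fingers close, or fill a call up. It gives the time, the measured TCP pose, the force and the opening at its end, in the units of the state.
- monitor.get_obs(): the state, without advancing time (a new reading comes with each control period).
- cams.camera(name): name is "scene" or "top"; returns a dict with "img" (400x640x3 uint8, red, green, blue), "depth" (400x640 float32, m along the optical axis (not along the pixel's ray), 0 where there is no reading), "fx", "fy", "cx", "cy" (pixels), "rvec" (rotation vector, rad) and "tvec" (3), from world to camera coordinates, as OpenCV has them. Camera axes: x right, y down, z forward; pixel columns grow to the right and rows downward; lengths in m; the calibration is good to about 2 mm. A picture is of the moment at which its call begins.
- order.job_done(): hands the job in, once; it reports no verdict.
The state is a dict: "time": time; "q": joint angles; "qd": joint speeds; "joint_efforts": joint torques, N m; "ee_pos": TCP position; "tcp_rot": TCP orientation; "wrist_force": force on the tool from outside, world axes, zero at the start; "torque": the same for the moment, N m; "opening": finger opening in m.
Only numpy, scipy, OpenCV 4.12 (cv2) and the standard library are available. Lean on these libraries where they do the work, as an engineer would, in place of code of your own. Each camera call takes 0.05 s, during which the arm holds its last target. There are 200 camera calls.

## Working session

There is one attempt and no reset: what is moved stays moved. The work goes in short steps, Python scripts to look and compute and a shell command to move; the robot and the scene stay as the last step left them, time stands still between calls to the robot, and variables do not carry over. Pictures are saved under pics/ and viewed, about 8 in all and at most 12, crops included, and the job is handed in when it is done.

```bash
mkdir -p pics
cat > h.py <<'E'
import numpy as np,cv2
from workcell import monitor,cams,order
def snap(n,f=None):
    c=cams.camera(n); np.savez(f'{n}.npz',**c)
    if f: cv2.imwrite('pics/'+f,c['img'][:,:,::-1])
    R=cv2.Rodrigues(np.array(c['rvec'],float))[0]; t=np.array(c['tvec']).ravel()
    v,u=np.mgrid[:400,:640]; d=c['depth']
    P=np.stack([(u-c['cx'])/c['fx']*d,(v-c['cy'])/c['fy']*d,d],-1)
    W=(P-t)@R; W[d==0]=np.nan
    return c['img'],W
E
python3 - <<'E'
from h import *
for n in('top','scene'): snap(n,n+'1.png')
print(monitor.get_obs())
E
```

```text
{'time': 0.1, 'q': array([ 7.48305814e+01,  5.00718881e+00,  1.00391054e+01,  9.50985357e+01,
       -8.12429752e-04,  9.00004331e+01]), 'qd': array([-0.03373889, -0.02447555,  0.24977572, -0.10376612,  0.07560894,
       -0.00147271]), 'joint_efforts': array([ 1.20830842e-03, -5.21559584e+01,  4.65652907e+01,  1.60856510e-02,
       -2.22184315e-05, -2.14281226e-05]), 'ee_pos': array([0.14387768, 0.53066262, 0.24766223]), 'tcp_rot': array([-1.79933381e+02,  8.12932749e-04,  1.64830149e+02]), 'wrist_force': array([ 0.05093424,  0.708831  , -0.07636322]), 'torque': array([-0.00784038, -0.01113579,  0.00696162]), 'opening': 0.08527590239949541}
```

View pics/top1.png

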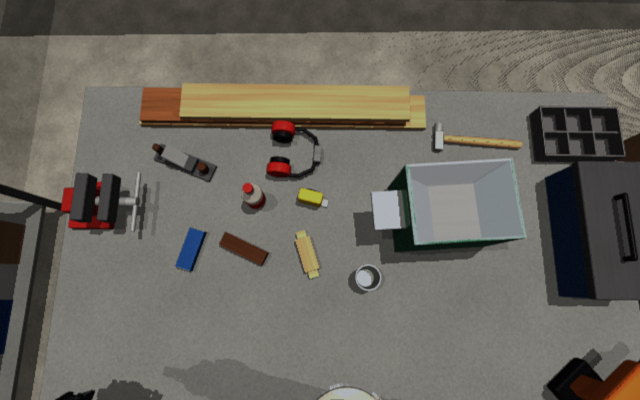

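View pics/scene1.png

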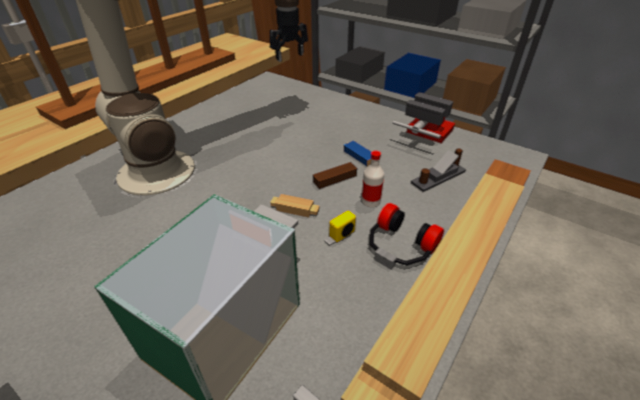

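The top view shows the blue block at (191,250), brown at (244,249), the rail at (306,254), the tin at (368,278), the glue at (253,196), the tape at (311,198) and the bin's shelf at (387,210). Next I'll measure them.

Run:
```python
from h import *
I,W=snap('top')
hsv=cv2.cvtColor(I,cv2.COLOR_RGB2HSV)
def rep(n,box,zlo,zhi,m=None):
    x0,y0,x1,y1=box; M=np.zeros((400,640),bool); M[y0:y1,x0:x1]=1
    M&=(W[...,2]>zlo)&(W[...,2]<zhi)
    p=W[M]; (c,s,a)=cv2.minAreaRect((p[:,:2]*1000).astype(np.float32))
    print(n,len(p),'c',np.round(c,1),'s',np.round(s,1),'a',round(a,1),'z',np.round(np.percentile(p[:,2],[5,50,95]),4))
rep('blue',(170,222,213,278),.015,.05)
rep('dark',(214,225,275,272),.018,.05)
rep('rail',(288,225,325,284),.008,.05)
rep('railtop',(288,225,325,284),.024,.05)
rep('tin',(350,258,388,298),.03,.1)
rep('glue',(235,175,270,213),.03,.2)
rep('tape',(293,183,330,212),.03,.1)
rep('shelf',(365,185,402,235),.15,.185)
rep('bin',(395,150,530,255),.22,.25)
for uv in [(373,192),(372,228),(399,192),(400,229),(345,380),(140,200)]: print(uv,W[uv[1],uv[0]].round(4))
```

```text
blue 716 c [492.5 458. ] s [ 47.7 121.1] a 72.9 z [0.0229 0.0288 0.0322]
dark 705 c [495.9 302.7] s [140.5  41.6] a 65.4 z [0.0291 0.0328 0.0364]
rail 659 c [482.2 121.9] s [136.4  76. ] a 0.8 z [0.0202 0.0302 0.0338]
railtop 542 c [479.9 115.9] s [134.2  43.9] a 18.2 z [0.0265 0.0308 0.034 ]
tin 251 c [417.2 -52.5] s [67.6 69.2] a 0.8 z [0.0363 0.0714 0.0781]
glue 463 c [640.6 271.9] s [53.6 57.2] a 30.0 z [0.0427 0.115  0.1719]
tape 335 c [650.  109.5] s [71.6 40.2] a 75.4 z [0.0409 0.0615 0.0657]
shelf 1156 c [596.4 -94.5] s [116.6  81.3] a 4.1 z [0.1676 0.1708 0.1738]
bin 9012 c [ 602.  -269.7] s [201.2 272.5] a 4.2 z [0.233  0.236  0.2387]
(373, 192) [ 0.633  -0.0574  0.1715]
(372, 228) [ 5.618e-01 -7.870e-02  3.000e-04]
(399, 192) [ 0.6336 -0.1253  0.1726]
(400, 229) [ 0.5444 -0.1381  0.1121]
(345, 380) [0.1344 0.0046 0.001 ]
(140, 200) [6.391e-01 6.298e-01 2.000e-04]
```

```bash
cat > plan.py <<'E'
import sys,numpy as np
from scipy.spatial.transform import Rotation as Ro
from workcell import monitor
# usage: plan.py x y z yaw n [tilt]  -> one constant row, to be repeated n times (mm in)
x,y,z,yaw=map(float,sys.argv[1:5]); n=int(sys.argv[5]); tilt=float(sys.argv[6]) if len(sys.argv)>6 else 0
o=monitor.get_obs(); p=o['ee_pos']; R=Ro.from_euler('xyz',o['tcp_rot'],degrees=True)
T=Ro.from_euler('xyz',[180,0,yaw],degrees=True)*Ro.from_euler('y',-tilt,degrees=True)
w=(R.inv()*T).as_rotvec()/n; S=Ro.from_rotvec(w)
A=np.zeros((3,3)); Q=R; 
for i in range(n): A+=Q.as_matrix(); Q=Q*S
t=np.linalg.solve(A,np.array([x,y,z])/1e3-p)
print('row',t.round(5).tolist(),np.degrees(w).round(3).tolist())
Q=R;c=p.copy()
for i in range(n):
    c=c+Q.apply(t);Q=Q*S
    if i%4==3: print(c.round(3))
print('now',p.round(4),o['tcp_rot'].round(2),'t',o['time'],'q',o['q'].round(1))
E
python3 plan.py 517.5 350 180 65.4 24
```

```text
row [-0.0157, 0.01184, 0.00282] [-0.002, 0.002, 4.143]
[0.219 0.552 0.236]
[0.298 0.551 0.225]
[0.373 0.527 0.214]
[0.437 0.483 0.203]
[0.487 0.422 0.191]
[0.517 0.35  0.18 ]
now [0.1439 0.5307 0.2478] [-179.94   -0.    164.83] t 0.15 q [74.8  5.  10.  95.1  0.  90. ]
```

```bash
for i in 1 2 3; do python3 -m handwheel '[[-0.0157,0.0118,0.0028,0,0,4.14],[-0.0157,0.0118,0.0028,0,0,4.14],[-0.0157,0.0118,0.0028,0,0,4.14],[-0.0157,0.0118,0.0028,0,0,4.14],[-0.0157,0.0118,0.0028,0,0,4.14],[-0.0157,0.0118,0.0028,0,0,4.14],[-0.0157,0.0118,0.0028,0,0,4.14],[-0.0157,0.0118,0.0028,0,0,4.14]]' 1 80; done; python3 plan.py 517.5 350 20 65.4 8; python3 plan.py 517.5 350 60 65.4 8
```

```text
time: 0.82
ee_pos: [0.2986, 0.5504, 0.2252]
tcp_rot: [-180.0, 0.0, 131.5]
wrist_force: [0.2, 1.3, -0.7]
opening: 0.0853
time: 1.48
ee_pos: [0.4379, 0.4823, 0.2027]
tcp_rot: [-180.0, 0.0, 98.4]
wrist_force: [0.1, 0.2, -0.4]
opening: 0.0855
time: 2.15
ee_pos: [0.5174, 0.3491, 0.1804]
tcp_rot: [-180.0, 0.0, 65.3]
wrist_force: [-0.5, -0.4, -0.1]
opening: 0.0857
row [0.00012, -3e-05, 0.02005] [-0.003, 0.005, -0.018]
[0.517 0.35  0.1  ]
[0.518 0.35  0.02 ]
now [0.5174 0.3491 0.1804] [-1.7998e+02  4.0000e-02  6.5260e+01] t 2.15 q [ 34.   14.5  13.4  88.9  -0.  148.8]
row [0.00012, -3e-05, 0.01505] [-0.003, 0.005, -0.018]
[0.517 0.35  0.12 ]
[0.517 0.35  0.06 ]
now [0.5174 0.3491 0.1804] [-1.7998e+02  4.0000e-02  6.5260e+01] t 2.15 q [ 34.   14.5  13.4  88.9  -0.  148.8]
```

Descending, then closing over two calls.

```bash
python3 -m handwheel '[[0,0,0.025,0,0,0],[0,0,0.025,0,0,0],[0,0,0.025,0,0,0],[0,0,0.025,0,0,0],[0,0,0.02,0,0,0],[0,0,0.02,0,0,0],[0,0,0.015,0,0,0],[0,0,0.0055,0,0,0]]' 1 80
for i in 1 2; do python3 -m handwheel '[[0,0,0,0,0,0],[0,0,0,0,0,0],[0,0,0,0,0,0],[0,0,0,0,0,0],[0,0,0,0,0,0],[0,0,0,0,0,0],[0,0,0,0,0,0],[0,0,0,0,0,0]]' -1 80; done
python3 -m handwheel '[[0,0,-0.01,0,0,0],[0,0,-0.02,0,0,0],[0,0,-0.035,0,0,0],[0,0,-0.035,0,0,0],[0,0,-0.035,0,0,0],[0,0,-0.035,0,0,0],[0,0,-0.035,0,0,0],[0,0,-0.035,0,0,0]]' -1 80
python3 plan.py 581.7 15 260 94.2 24
python3 -c "
from h import *; snap('scene','s2.png')"
```

```text
time: 2.82
ee_pos: [0.5157, 0.3491, 0.0175]
tcp_rot: [-179.9, 0.2, 65.5]
wrist_force: [-0.3, 0.2, -0.4]
opening: 0.0854
time: 3.48
ee_pos: [0.5179, 0.3507, 0.0224]
tcp_rot: [179.9, -0.1, 65.5]
wrist_force: [-0.1, -0.4, 5.7]
opening: 0.0406
time: 4.15
ee_pos: [0.5178, 0.3506, 0.0223]
tcp_rot: [179.9, -0.1, 65.5]
wrist_force: [-0.2, 1.1, 7.2]
opening: 0.0405
time: 4.82
ee_pos: [0.5165, 0.3497, 0.2632]
tcp_rot: [180.0, -0.0, 65.5]
wrist_force: [0.4, 1.0, -1.8]
opening: 0.0409
row [-0.01333, 0.00533, 0.00013] [0.001, -0.001, -1.197]
[0.516 0.292 0.263]
[0.519 0.235 0.262]
[0.528 0.178 0.262]
[0.541 0.122 0.261]
[0.559 0.068 0.261]
[0.582 0.015 0.26 ]
now [0.5165 0.3497 0.2632] [ 1.7998e+02 -3.0000e-02  6.5470e+01] t 4.8167 q [ 34.1  16.   24.4  98.4   0.  148.6]
```

View pics/s2.png

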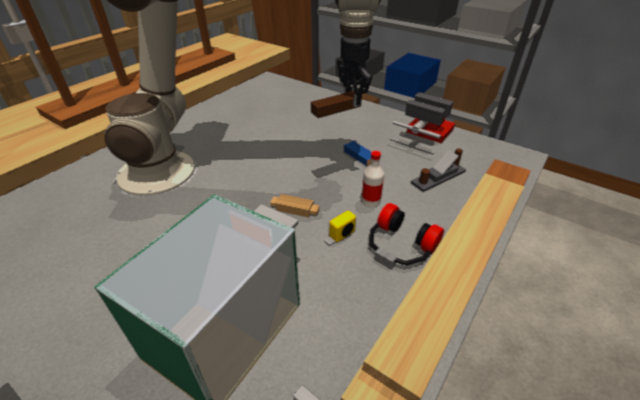

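The dark block is held level by its tail at (335,105). Carrying it to the bin.

```bash
for i in 1 2 3; do python3 -m handwheel '[[-0.0133,0.0053,0.0001,0,0,-1.2],[-0.0133,0.0053,0.0001,0,0,-1.2],[-0.0133,0.0053,0.0001,0,0,-1.2],[-0.0133,0.0053,0.0001,0,0,-1.2],[-0.0133,0.0053,0.0001,0,0,-1.2],[-0.0133,0.0053,0.0001,0,0,-1.2],[-0.0133,0.0053,0.0001,0,0,-1.2],[-0.0133,0.0053,0.0001,0,0,-1.2]]'; done; python3 plan.py 581.7 10 195.5 94.2 8
```

```text
time: 5.53
ee_pos: [0.5195, 0.2349, 0.2603]
tcp_rot: [180.0, -0.0, 75.1]
wrist_force: [0.1, 0.3, -1.5]
opening: 0.0406
time: 6.2
ee_pos: [0.5415, 0.1226, 0.2596]
tcp_rot: [180.0, -0.0, 84.7]
wrist_force: [0.2, 0.3, -1.7]
opening: 0.0404
time: 6.87
ee_pos: [0.5818, 0.0156, 0.2587]
tcp_rot: [180.0, -0.0, 94.3]
wrist_force: [0.1, -0.2, -1.3]
opening: 0.0403
row [-0.00069, -7e-05, 0.0079] [0.002, -0.0, 0.015]
[0.582 0.013 0.227]
[0.582 0.01  0.196]
now [0.5818 0.0156 0.2587] [179.99  -0.    94.32] t 6.8667 q [ 1.5  9.7 16.5 96.8  0.  87.2]
```

```bash
python3 -m handwheel '[[0,0,0.01,0,0,0],[0,0,0.01,0,0,0],[0,0,0.01,0,0,0],[0,0,0.01,0,0,0],[0,0,0.01,0,0,0],[0,0,0.008,0,0,0],[0,0,0.005,0,0,0],[0,0,0,0,0,0]]'
python3 - <<'E'
from h import *
I,W=snap('scene'); cv2.imwrite('pics/s3.png',cv2.resize(I[150:350,150:400,::-1],None,fx=3,fy=3,interpolation=cv2.INTER_CUBIC))
I,W=snap('top')
M=np.zeros((400,640),bool);M[180:230,300:400]=1
# dark block colour, height ~.205
h=cv2.cvtColor(I,cv2.COLOR_RGB2HSV)
M&=(W[...,2]>.185)&(W[...,2]<.225)
p=W[M];print(len(p))
if len(p)>5:
  print(cv2.minAreaRect((p[:,:2]*1000).astype(np.float32)),np.percentile(p[:,2],[5,50,95]),p[p[:,1].argmin()])
E
python3 plan.py 590.9 -100 195.5 94.2 8
```

```text
time: 7.53
ee_pos: [0.5813, 0.0165, 0.1937]
tcp_rot: [-179.9, -0.0, 94.3]
wrist_force: [0.0, 0.7, -1.3]
opening: 0.0405
0
row [-0.01459, 5e-05, -2e-05] [0.001, -0.0, 0.01]
[ 0.586 -0.042  0.195]
[ 0.591 -0.1    0.195]
now [0.5818 0.0164 0.1953] [179.99  -0.    94.28] t 7.6333 q [ 1.6  8.6  8.2 89.6  0.  87.3]
```

View pics/s3.png

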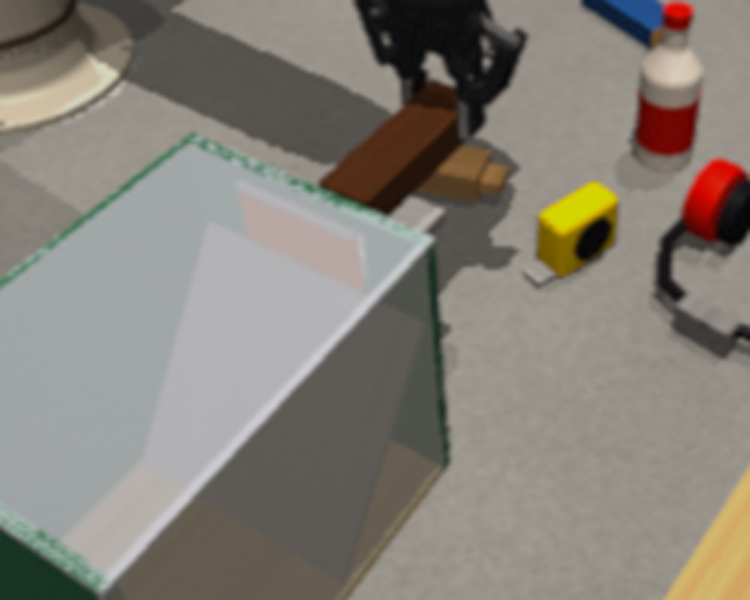

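The block points squarely at the mouth, level, with its nose at crop (355,195) just outside the flap. I'll push it in and check the force.

```bash
python3 -m handwheel '[[-0.01,0,0,0,0,0],[-0.01,0,0,0,0,0],[-0.01,0,0,0,0,0],[-0.01,0,0,0,0,0],[-0.01,0,0,0,0,0],[-0.01,0,0,0,0,0],[-0.01,0,0,0,0,0],[-0.01,0,0,0,0,0]]'
python3 -m handwheel '[[-0.008,0,0,0,0,0],[-0.008,0,0,0,0,0],[-0.008,0,0,0,0,0],[-0.006,0,0,0,0,0],[-0.006,0,0,0,0,0],[-0.006,0,0,0,0,0],[-0.006,0,0,0,0,0],[-0.004,0,0,0,0,0]]'
python3 - <<'E'
from h import *
I,W=snap('scene'); cv2.imwrite('pics/s4.png',cv2.resize(I[150:350,150:400,::-1],None,fx=3,fy=3,interpolation=cv2.INTER_CUBIC))
o=monitor.get_obs(); print(o['ee_pos'],o['wrist_force'],o['tcp_rot'])
E
```

```text
time: 8.3
ee_pos: [0.5878, -0.0647, 0.1949]
tcp_rot: [-180.0, -0.0, 94.3]
wrist_force: [-0.3, 1.7, -2.6]
opening: 0.0411
time: 8.97
ee_pos: [0.5917, -0.116, 0.1952]
tcp_rot: [-180.0, 0.0, 94.3]
wrist_force: [-0.6, -0.1, -1.7]
opening: 0.0407
[ 0.59175429 -0.11643329  0.19511354] [-0.49574632 -1.31272556 -4.38116196] [-1.79996690e+02  2.05003041e-02  9.42418534e+01]
```

View pics/s4.png

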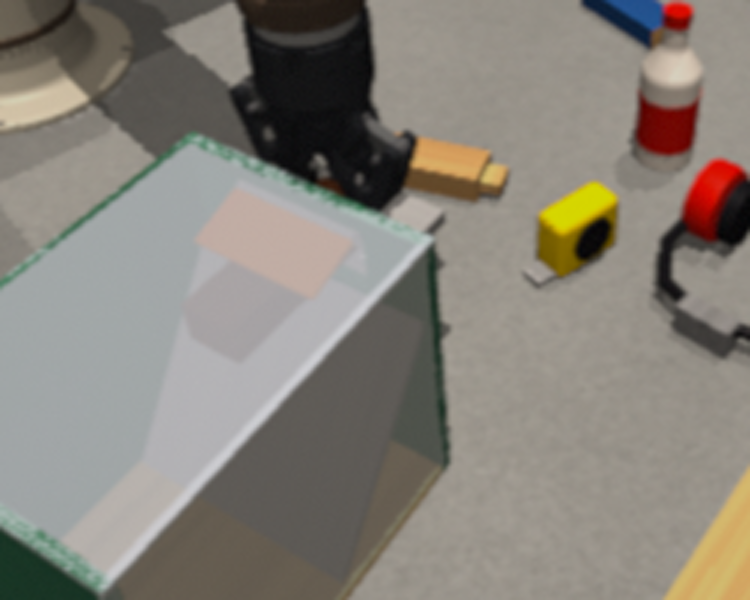

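The block is deep in and the flap is open over it at crop (275,245). Now I'll release it and back off.

```bash
python3 -m handwheel '[[0,0,0,0,0,0],[0,0,0,0,0,0],[0,0,0,0,0,0],[0,0,0,0,0,0],[0,0,0,0,0,0],[0,0,0,0,0,0],[0,0,0,0,0,0],[0,0,0,0,0,0]]' 0.5 80
python3 -m handwheel '[[0.01,0,0,0,0,0],[0.01,0,0,0,0,0],[0.01,0,0,0,0,0],[0.01,0,0,0,0,0],[0.01,0,0,0,0,0],[0.01,0,0,0,0,0],[0.01,0,0,0,0,0],[0.005,0,0,0,0,0]]'
python3 - <<'E'
from h import *
I,W=snap('scene'); cv2.imwrite('pics/s5.png',cv2.resize(I[150:350,150:400,::-1],None,fx=3,fy=3,interpolation=cv2.INTER_CUBIC))
E
```

```text
time: 9.68
ee_pos: [0.5917, -0.1153, 0.1952]
tcp_rot: [180.0, 0.0, 94.3]
wrist_force: [-0.4, -0.6, -0.4]
opening: 0.0642
time: 10.35
ee_pos: [0.586, -0.039, 0.1952]
tcp_rot: [180.0, -0.0, 94.3]
wrist_force: [-0.3, 0.3, -0.1]
opening: 0.0639
```

View pics/s5.png

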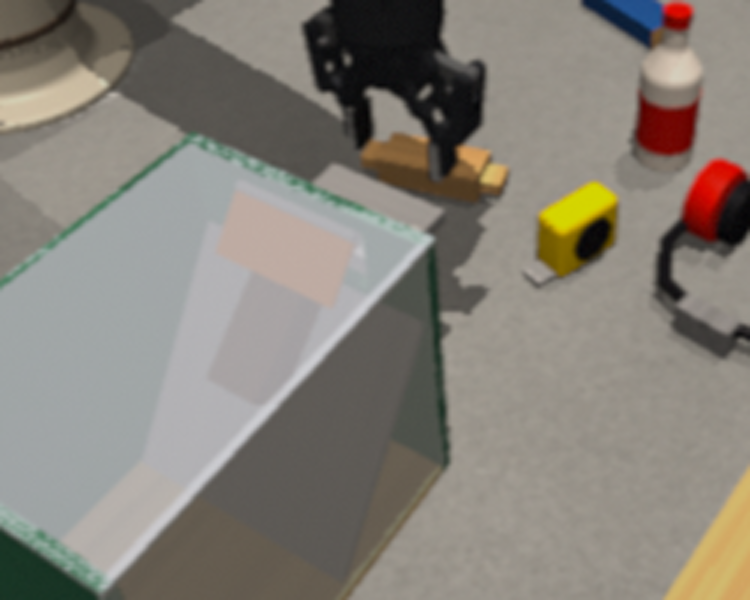

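The block has tipped onto the ramp, but the flap is still open on it at crop (280,245). I'll close the fingers and tilt the tool so the tips can poke into the opening.

```bash
python3 -m handwheel '[[0,0,0,0,-5,0],[0,0,0,0,-5,0],[0,0,0,0,-5,0],[0,0,0,0,-5,0],[0,0,0,0,-5,0],[0,0,0,0,-5,0],[0,0,0,0,-5,0],[0,0,0,0,-5,0]]' -1 60
python3 - <<'E'
from h import *
a=cv2.imread('pics/s5.png')
I,W=snap('scene'); b=cv2.resize(I[150:350,150:400,::-1],None,fx=3,fy=3,interpolation=cv2.INTER_CUBIC); cv2.imwrite('pics/s6.png',b)
print('change in bin region',np.abs(a[200:420,180:360].astype(int)-b[200:420,180:360]).mean())
I,W=snap('top'); cv2.imwrite('pics/t6.png',cv2.resize(I[150:270,350:540,::-1],None,fx=4,fy=4,interpolation=cv2.INTER_CUBIC))
E
python3 plan.py 591 -117 197 94.2 8 40
```

```text
time: 11.07
ee_pos: [0.5864, -0.0404, 0.1959]
tcp_rot: [179.9, 40.2, 94.2]
wrist_force: [0.1, -0.3, 0.5]
opening: 0.0006
change in bin region 2.5474915824915825
row [-0.00777, -7e-05, 0.0059] [-0.004, 0.013, 0.037]
[ 0.588 -0.078  0.195]
[ 0.591 -0.117  0.197]
now [ 0.5857 -0.0392  0.1931] [-179.72   40.1    94.58] t 11.1667 q [ 13.1  12.1   4.8  90.2 -39.5 101.2]
```

View pics/t6.png

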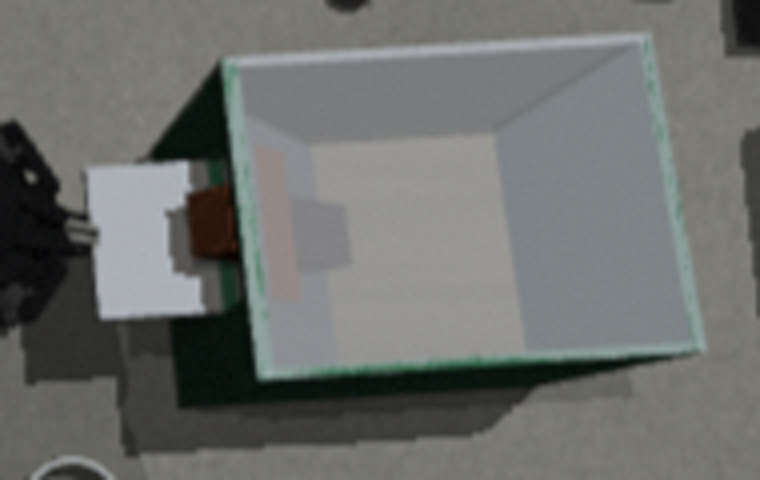

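Run:
```python
from h import *
I,W=snap('top')
for v in (198,204,210):
  print(v,[(u,*(W[v,u]*1000).round(0).astype(int),*I[v,u]) for u in range(394,412,2)])
```

```text
198 [(394, np.int64(617), np.int64(-112), np.int64(173), np.uint8(172), np.uint8(178), np.uint8(184)), (396, np.int64(611), np.int64(-111), np.int64(201), np.uint8(120), np.uint8(119), np.uint8(122)), (398, np.int64(610), np.int64(-115), np.int64(207), np.uint8(60), np.uint8(47), np.uint8(42)), (400, np.int64(609), np.int64(-118), np.int64(213), np.uint8(52), np.uint8(31), np.uint8(20)), (402, np.int64(608), np.int64(-122), np.int64(218), np.uint8(47), np.uint8(25), np.uint8(15)), (404, np.int64(608), np.int64(-127), np.int64(217), np.uint8(46), np.uint8(24), np.uint8(15)), (406, np.int64(606), np.int64(-131), np.int64(224), np.uint8(53), np.uint8(27), np.uint8(15)), (408, np.int64(605), np.int64(-134), np.int64(231), np.uint8(27), np.uint8(39), np.uint8(33)), (410, np.int64(604), np.int64(-138), np.int64(234), np.uint8(139), np.uint8(161), np.uint8(155))]
204 [(394, np.int64(601), np.int64(-111), np.int64(174), np.uint8(87), np.uint8(84), np.uint8(81)), (396, np.int64(602), np.int64(-117), np.int64(170), np.uint8(63), np.uint8(60), np.uint8(57)), (398, np.int64(595), np.int64(-114),
[... 791 characters left out ...]
8(85), np.uint8(83), np.uint8(80)), (398, np.int64(580), np.int64(-114), np.int64(203), np.uint8(48), np.uint8(30), np.uint8(22)), (400, np.int64(579), np.int64(-118), np.int64(208), np.uint8(40), np.uint8(23), np.uint8(12)), (402, np.int64(578), np.int64(-122), np.int64(212), np.uint8(39), np.uint8(21), np.uint8(11)), (404, np.int64(578), np.int64(-127), np.int64(215), np.uint8(44), np.uint8(23), np.uint8(12)), (406, np.int64(577), np.int64(-130), np.int64(221), np.uint8(46), np.uint8(24), np.uint8(15)), (408, np.int64(576), np.int64(-135), np.int64(223), np.uint8(46), np.uint8(24), np.uint8(13)), (410, np.int64(574), np.int64(-137), np.int64(235), np.uint8(59), np.uint8(78), np.uint8(69))]
```

The tail is jammed: its top edge, at about z 0.224, is above the lip, and it's tipped about 42°. I'll re-grip the tail along its own axis, level it a little and push it through.

```bash
python3 plan.py 590.5 -97.5 236 94.2 8 47
```

```text
row [-0.0089, 2e-05, 0.0011] [0.001, -0.887, 0.027]
[ 0.588 -0.069  0.214]
[ 0.59  -0.098  0.236]
now [ 0.5859 -0.0396  0.1939] [-179.81   39.9    94.48] t 11.2167 q [ 12.9  12.    4.9  90.2 -39.3 101.1]
```

```bash
python3 -m handwheel '[[-0.0089,0,0.0011,0,-0.89,0],[-0.0089,0,0.0011,0,-0.89,0],[-0.0089,0,0.0011,0,-0.89,0],[-0.0089,0,0.0011,0,-0.89,0],[-0.0089,0,0.0011,0,-0.89,0],[-0.0089,0,0.0011,0,-0.89,0],[-0.0089,0,0.0011,0,-0.89,0],[-0.0089,0,0.0011,0,-0.89,0]]' 0.35 60
python3 plan.py 592.5 -130.5 205 94.2 8 47
```

```text
time: 11.88
ee_pos: [0.5904, -0.0992, 0.2381]
tcp_rot: [180.0, 47.2, 94.2]
wrist_force: [0.6, -0.4, 0.5]
opening: 0.0575
row [0.00036, -3e-05, 0.00568] [0.006, 0.025, 0.004]
[ 0.591 -0.115  0.222]
[ 0.592 -0.13   0.205]
now [ 0.5904 -0.0992  0.2381] [179.99  47.2   94.24] t 11.8833 q [  9.6  10.7   5.8  90.7 -46.9  97.8]
```

```bash
python3 -m handwheel '[[0.0004,0,0.0057,0,0,0],[0.0004,0,0.0057,0,0,0],[0.0004,0,0.0057,0,0,0],[0.0004,0,0.0057,0,0,0],[0.0004,0,0.0057,0,0,0],[0.0004,0,0.0057,0,0,0],[0.0004,0,0.0057,0,0,0],[0.0004,0,0.0057,0,0,0]]'
python3 -m handwheel '[[0,0,0,0,0,0],[0,0,0,0,0,0],[0,0,0,0,0,0],[0,0,0,0,0,0],[0,0,0,0,0,0],[0,0,0,0,0,0],[0,0,0,0,0,0],[0,0,0,0,0,0]]' -1 60
python3 plan.py 592.5 -131 196 94.2 8 60
python3 - <<'E'
from h import *
I,W=snap('scene'); a=cv2.resize(I[180:300,180:330,::-1],None,fx=4,fy=4,interpolation=cv2.INTER_CUBIC)
cv2.imwrite('pics/s7.png',a)
E
```

```text
time: 12.55
ee_pos: [0.5927, -0.1299, 0.2035]
tcp_rot: [-180.0, 47.1, 94.3]
wrist_force: [-1.0, -1.1, -0.3]
opening: 0.0578
time: 13.22
ee_pos: [0.5927, -0.1294, 0.2039]
tcp_rot: [-180.0, 47.1, 94.3]
wrist_force: [-1.9, -1.4, -3.4]
opening: 0.041
row [0.00067, -4e-05, 0.00076] [0.007, -1.611, 0.007]
[ 0.593 -0.13   0.2  ]
[ 0.592 -0.131  0.196]
now [ 0.5927 -0.1294  0.2039] [-179.98   47.11   94.29] t 13.2167 q [  6.6   9.6   0.8  83.7 -47.1  93.3]
```

View pics/s7.png

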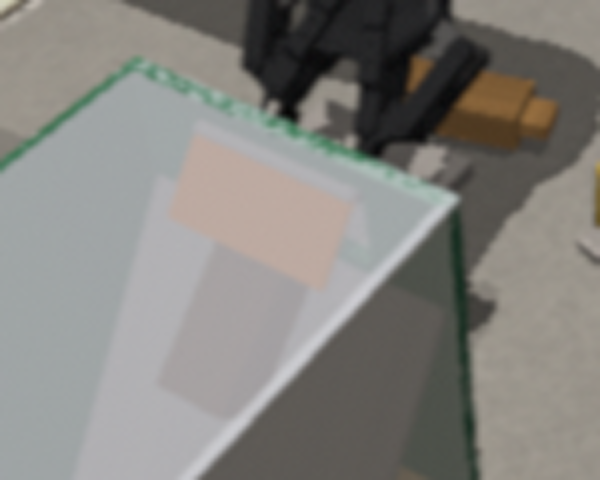

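The tail is gripped at 41 mm. I'll level it by 13°, then push along the axis.

```bash
python3 -m handwheel '[[0.0007,0,0.0008,0,-1.6,0],[0.0007,0,0.0008,0,-1.6,0],[0.0007,0,0.0008,0,-1.6,0],[0.0007,0,0.0008,0,-1.6,0],[0.0007,0,0.0008,0,-1.6,0],[0.0007,0,0.0008,0,-1.6,0],[0.0007,0,0.0008,0,-1.6,0],[0.0007,0,0.0008,0,-1.6,0]]'
python3 -m handwheel '[[0,0,0.002,0,0,0],[0,0,0.002,0,0,0],[0,0,0.002,0,0,0],[0,0,0.002,0,0,0],[0,0,0.002,0,0,0],[0,0,0.002,0,0,0],[0,0,0.002,0,0,0],[0,0,0.002,0,0,0]]'
python3 plan.py 594 -151 185 94.2 8 60
```

```text
time: 13.93
ee_pos: [0.5932, -0.1309, 0.1958]
tcp_rot: [179.9, 60.0, 94.2]
wrist_force: [0.1, 0.9, -3.1]
opening: 0.0408
time: 14.6
ee_pos: [0.5939, -0.1453, 0.1877]
tcp_rot: [180.0, 59.9, 94.2]
wrist_force: [-0.9, 1.1, -2.2]
opening: 0.0413
row [-7e-05, -4e-05, 0.00079] [0.007, -0.011, 0.003]
[ 0.594 -0.148  0.186]
[ 0.594 -0.151  0.185]
now [ 0.5939 -0.1453  0.1877] [179.98  59.91  94.25] t 14.6 q [  8.5  12.6  -3.   81.6 -59.6  98.4]
```

```bash
python3 -m handwheel '[[0,0,0.002,0,0,0],[0,0,0.002,0,0,0],[0,0,0.002,0,0,0],[0,0,0.001,0,0,0],[0,0,0.001,0,0,0],[0,0,0,0,0,0],[0,0,0,0,0,0],[0,0,0,0,0,0]]'
python3 -m handwheel '[[0,0,0,0,0,0],[0,0,0,0,0,0],[0,0,0,0,0,0],[0,0,0,0,0,0],[0,0,0,0,0,0],[0,0,0,0,0,0],[0,0,0,0,0,0],[0,0,0,0,0,0]]' 0.3 60
python3 -m handwheel '[[0,0,-0.005,0,0,0],[0,0,-0.008,0,0,0],[0,0,-0.01,0,0,0],[0,0,-0.01,0,0,0],[0,0,-0.01,0,0,0],[0,0,-0.01,0,0,0],[0,0,-0.01,0,0,0],[0,0,-0.01,0,0,0]]'
python3 - <<'E'
from h import *
I,W=snap('scene'); a=cv2.resize(I[180:300,180:330,::-1],None,fx=3,fy=3,interpolation=cv2.INTER_CUBIC)
I,W=snap('top');b=cv2.resize(I[170:250,370:520,::-1],None,fx=3,fy=3,interpolation=cv2.INTER_CUBIC)
cv2.imwrite('pics/s8.png',np.vstack([a[:360],b]))
E
```

```text
time: 15.27
ee_pos: [0.5944, -0.1519, 0.1836]
tcp_rot: [-180.0, 59.9, 94.3]
wrist_force: [-0.2, 0.5, -3.0]
opening: 0.0411
time: 15.93
ee_pos: [0.5944, -0.1519, 0.1837]
tcp_rot: [180.0, 59.9, 94.3]
wrist_force: [0.1, 0.6, 1.0]
opening: 0.0554
time: 16.6
ee_pos: [0.5897, -0.0884, 0.2209]
tcp_rot: [180.0, 59.9, 94.2]
wrist_force: [0.8, -0.2, 0.3]
opening: 0.0553
```

View pics/s8.png

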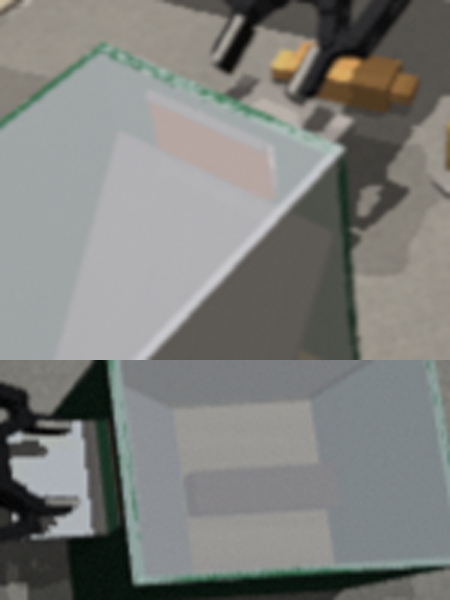

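The dark block lies flat on the bin floor (lower picture, around (260,490)), and the flap is shut at upper (210,150). For the blue one I'll grip the tail with the tool leaning 50°, so the fingers can follow it into the mouth.

```bash
python3 -m handwheel '[[0.012,0,-0.006,0,0,0],[0.012,0,-0.006,0,0,0],[0.012,0,-0.006,0,0,0],[0.012,0,-0.006,0,0,0],[0.012,0,-0.006,0,0,0],[0.012,0,-0.006,0,0,0],[0,0,0,0,0,0],[0,0,0,0,0,0]]' 1 80; python3 plan.py 448.5 471.5 130 162.9 32 50
python3 - <<'E'
from h import *
I,W=snap('top')
M=np.zeros((400,640),bool); M[222:278,170:213]=1
M&=(W[...,2]>.018)&(W[...,2]<.045); p=W[M]
print(len(p),cv2.minAreaRect((p[:,:2]*1000).astype(np.float32)))
E
```

```text
time: 17.37
ee_pos: [0.5848, -0.0219, 0.1756]
tcp_rot: [-179.9, 60.0, 94.4]
wrist_force: [0.5, 0.4, 0.1]
opening: 0.0853
row [0.01009, 0.00644, -0.01218] [-1.758, 0.272, -1.23]
[0.602 0.043 0.165]
[0.609 0.111 0.156]
[0.606 0.178 0.148]
[0.593 0.245 0.142]
[0.57  0.309 0.136]
[0.538 0.369 0.133]
[0.497 0.424 0.131]
[0.448 0.471 0.13 ]
now [ 0.5848 -0.0219  0.1756] [-179.87   59.95   94.43] t 17.3667 q [ 20.3  22.1   6.1  99.4 -56.3 119.7]
701 ((492.3116455078125, 458.42474365234375), (48.254737854003906, 121.8171157836914), 72.6827392578125)
```

```bash
python3 -m handwheel '[[-0.013,0,-0.0075,0,0,0],[-0.013,0,-0.0075,0,0,0],[-0.013,0,-0.0075,0,0,0],[-0.013,0,-0.0075,0,0,0],[-0.013,0,-0.0075,0,0,0],[-0.013,0,-0.0075,0,0,0],[-0.013,0,-0.0075,0,0,0],[-0.013,0,-0.0075,0,0,0]]'; python3 plan.py 470 220 290 128 16 50
```

```text
time: 18.08
ee_pos: [0.5846, -0.0232, 0.2978]
tcp_rot: [179.9, 59.9, 94.1]
wrist_force: [0.4, -0.4, 0.3]
opening: 0.0857
row [0.01009, -0.00153, -0.01368] [-1.728, 0.603, -1.218]
[0.57  0.043 0.291]
[0.545 0.107 0.288]
[0.512 0.166 0.288]
[0.47 0.22 0.29]
now [ 0.5846 -0.0232  0.2978] [179.85  59.91  94.09] t 18.0833 q [ 20.1  20.3  17.3 112.3 -56.3 119.7]
```

```bash
for i in 1 2; do python3 -m handwheel '[[0.0101,-0.0015,-0.0137,-1.73,0.6,-1.22],[0.0101,-0.0015,-0.0137,-1.73,0.6,-1.22],[0.0101,-0.0015,-0.0137,-1.73,0.6,-1.22],[0.0101,-0.0015,-0.0137,-1.73,0.6,-1.22],[0.0101,-0.0015,-0.0137,-1.73,0.6,-1.22],[0.0101,-0.0015,-0.0137,-1.73,0.6,-1.22],[0.0101,-0.0015,-0.0137,-1.73,0.6,-1.22],[0.0101,-0.0015,-0.0137,-1.73,0.6,-1.22]]'; done; python3 plan.py 448.5 471.5 130 162.7 16 50
```

```text
time: 18.75
ee_pos: [0.5454, 0.1078, 0.2871]
tcp_rot: [-178.8, 54.9, 112.3]
wrist_force: [0.0, -0.1, 1.3]
opening: 0.0855
time: 19.42
ee_pos: [0.47, 0.2211, 0.2892]
tcp_rot: [-180.0, 50.0, 128.2]
wrist_force: [-0.3, 0.4, -0.4]
opening: 0.0856
row [0.01429, 0.01211, -0.00154] [-1.654, -0.001, -1.388]
[0.479 0.284 0.249]
[0.478 0.348 0.21 ]
[0.468 0.411 0.17 ]
[0.448 0.472 0.13 ]
now [0.47   0.2211 0.2892] [-179.99   49.98  128.17] t 19.4167 q [ 48.1   3.2   1.8 100.2 -49.  105.2]
```

```bash
for i in 1 2; do python3 -m handwheel '[[0.0143,0.0121,-0.0015,-1.65,0,-1.39],[0.0143,0.0121,-0.0015,-1.65,0,-1.39],[0.0143,0.0121,-0.0015,-1.65,0,-1.39],[0.0143,0.0121,-0.0015,-1.65,0,-1.39],[0.0143,0.0121,-0.0015,-1.65,0,-1.39],[0.0143,0.0121,-0.0015,-1.65,0,-1.39],[0.0143,0.0121,-0.0015,-1.65,0,-1.39],[0.0143,0.0121,-0.0015,-1.65,0,-1.39]]'; done; python3 plan.py 448.5 471.5 25 162.7 8 50
```

```text
time: 20.08
ee_pos: [0.4792, 0.3478, 0.2088]
tcp_rot: [-179.9, 50.0, 145.5]
wrist_force: [-1.6, -0.1, 0.4]
opening: 0.0849
time: 20.75
ee_pos: [0.4496, 0.4711, 0.1288]
tcp_rot: [-179.9, 50.0, 162.8]
wrist_force: [-0.1, 0.0, 0.2]
opening: 0.0857
row [0.01003, 1e-05, 0.00824] [-0.01, -0.003, 0.005]
[0.449 0.471 0.077]
[0.449 0.472 0.025]
now [0.4496 0.4711 0.1288] [-179.88   49.98  162.76] t 20.75 q [ 64.5   8.6 -10.   61.8 -49.3  77.5]
```

```bash
python3 -m handwheel '[[0.0125,0,0.0103,0,0,0],[0.0125,0,0.0103,0,0,0],[0.0125,0,0.0103,0,0,0],[0.0125,0,0.0103,0,0,0],[0.0125,0,0.0103,0,0,0],[0.0085,0,0.0070,0,0,0],[0.006,0,0.0049,0,0,0],[0.0025,0,0.002,0,0,0]]' 1 80
for i in 1 2; do python3 -m handwheel '[[0,0,0,0,0,0],[0,0,0,0,0,0],[0,0,0,0,0,0],[0,0,0,0,0,0],[0,0,0,0,0,0],[0,0,0,0,0,0],[0,0,0,0,0,0],[0,0,0,0,0,0]]' -1 80; done
python3 plan.py 448.5 471.5 260 162.7 8 50
```

```text
time: 21.42
ee_pos: [0.4481, 0.4705, 0.0246]
tcp_rot: [-179.7, 49.9, 162.8]
wrist_force: [-0.5, -0.4, 0.3]
opening: 0.085
time: 22.08
ee_pos: [0.4481, 0.4719, 0.0267]
tcp_rot: [-180.0, 50.0, 162.7]
wrist_force: [-2.7, 0.5, 7.3]
opening: 0.0441
time: 22.75
ee_pos: [0.4481, 0.472, 0.0267]
tcp_rot: [-180.0, 50.0, 162.7]
wrist_force: [-2.9, 0.1, 6.6]
opening: 0.0441
row [-0.02238, -5e-05, -0.0187] [-0.009, -0.001, -0.003]
[0.448 0.472 0.143]
[0.449 0.472 0.26 ]
now [0.4481 0.472  0.0267] [-179.96   49.99  162.66] t 22.75 q [ 64.7  13.6 -16.3  50.8 -49.3  77.8]
```

```bash
python3 -m handwheel '[[-0.01,0,-0.0084,0,0,0],[-0.02,0,-0.0167,0,0,0],[-0.0275,0,-0.023,0,0,0],[-0.0275,0,-0.023,0,0,0],[-0.0275,0,-0.023,0,0,0],[-0.0275,0,-0.023,0,0,0],[-0.0275,0,-0.023,0,0,0],[-0.0275,0,-0.023,0,0,0]]' -1 80
python3 plan.py 470 220 285 128 16 50
python3 -c "
from h import *
I,W=snap('scene','s9.png')"
```

```text
time: 23.42
ee_pos: [0.4483, 0.4709, 0.2818]
tcp_rot: [-179.8, 49.9, 162.8]
wrist_force: [0.6, 1.0, -0.8]
opening: 0.0443
row [-0.00654, -0.0125, 0.00751] [1.65, -0.004, 1.399]
[0.468 0.41  0.283]
[0.478 0.347 0.283]
[0.479 0.283 0.284]
[0.47  0.22  0.285]
now [0.4483 0.4709 0.2818] [-179.78   49.89  162.79] t 23.4167 q [ 64.6   6.4   4.5  78.9 -49.3  77.7]
```

View pics/s9.png

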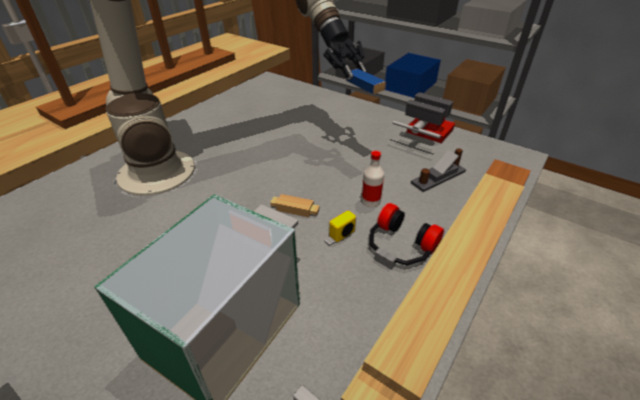

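The blue block is held level by its tail at (367,80). Carrying on.

```bash
for i in 1 2; do python3 -m handwheel '[[-0.0065,-0.0125,0.0075,1.65,0,1.4],[-0.0065,-0.0125,0.0075,1.65,0,1.4],[-0.0065,-0.0125,0.0075,1.65,0,1.4],[-0.0065,-0.0125,0.0075,1.65,0,1.4],[-0.0065,-0.0125,0.0075,1.65,0,1.4],[-0.0065,-0.0125,0.0075,1.65,0,1.4],[-0.0065,-0.0125,0.0075,1.65,0,1.4],[-0.0065,-0.0125,0.0075,1.65,0,1.4]]'; done; python3 plan.py 582 5 270 94.2 16 50
```

```text
time: 24.13
ee_pos: [0.4782, 0.3468, 0.2811]
tcp_rot: [-179.9, 49.9, 145.3]
wrist_force: [0.1, 0.7, -1.4]
opening: 0.0442
time: 24.8
ee_pos: [0.4695, 0.22, 0.2824]
tcp_rot: [180.0, 49.9, 127.9]
wrist_force: [-0.1, 0.2, -1.1]
opening: 0.0442
row [-0.00926, 0.00148, 0.01222] [1.612, -0.004, 1.353]
[0.509 0.173 0.279]
[0.542 0.121 0.276]
[0.566 0.064 0.273]
[0.582 0.005 0.27 ]
now [0.4695 0.22   0.2824] [179.97  49.94 127.85] t 24.8 q [ 48.    3.2   1.1  99.7 -48.9 105.5]
```

```bash
for i in 1 2; do python3 -m handwheel '[[-0.0093,0.0015,0.0122,1.61,0,1.35],[-0.0093,0.0015,0.0122,1.61,0,1.35],[-0.0093,0.0015,0.0122,1.61,0,1.35],[-0.0093,0.0015,0.0122,1.61,0,1.35],[-0.0093,0.0015,0.0122,1.61,0,1.35],[-0.0093,0.0015,0.0122,1.61,0,1.35],[-0.0093,0.0015,0.0122,1.61,0,1.35],[-0.0093,0.0015,0.0122,1.61,0,1.35]]'; done; python3 plan.py 582.3 2 200 94.2 8 50
```

```text
time: 25.47
ee_pos: [0.5426, 0.1212, 0.2765]
tcp_rot: [180.0, 49.9, 111.1]
wrist_force: [-0.9, 0.8, -2.0]
opening: 0.0443
time: 26.13
ee_pos: [0.5832, 0.0054, 0.2706]
tcp_rot: [-180.0, 49.9, 94.3]
wrist_force: [0.6, -0.3, -1.2]
opening: 0.0443
row [0.00649, -0.00014, 0.006] [0.004, -0.008, 0.007]
[0.583 0.004 0.235]
[0.582 0.002 0.2  ]
now [0.5832 0.0054 0.2706] [-179.97   49.94   94.28] t 26.1333 q [ 20.3  18.2  16.5 106.5 -47.3 114.1]
```

```bash
python3 -m handwheel '[[0.0075,0,0.0069,0,0,0],[0.0075,0,0.0069,0,0,0],[0.0075,0,0.0069,0,0,0],[0.0075,0,0.0069,0,0,0],[0.0075,0,0.0069,0,0,0],[0.0075,0,0.0069,0,0,0],[0.005,0,0.0046,0,0,0],[0.002,0,0.002,0,0,0]]'
python3 - <<'E'
from h import *
I,W=snap('top'); h=cv2.cvtColor(I,cv2.COLOR_RGB2HSV)
M=(W[...,2]>.16)&(W[...,2]<.24)&(h[...,0]>100)&(h[...,0]<130)&(h[...,1]>120); M[:,:330]=0; M[:,405:]=0
p=W[M]*1e3; print(len(p))
if len(p)>20:
  print(cv2.minAreaRect(p[:,:2].astype(np.float32)), np.percentile(p[:,2],[5,50,95]))
  A=np.c_[p[:,:2]-p[:,:2].mean(0),np.ones(len(p))]; print('plane',np.linalg.lstsq(A,p[:,2],rcond=None)[0].round(3), 'miny',p[:,1].min())
E
python3 plan.py 592.2 -135 200 94.2 16 50
```

```text
time: 26.8
ee_pos: [0.5831, 0.0031, 0.1983]
tcp_rot: [-179.8, 50.0, 94.5]
wrist_force: [0.4, -0.8, -0.4]
opening: 0.0443
845
((588.0371704101562, -23.251426696777344), (161.2548370361328, 65.43154907226562), 82.51780700683594) [195.51208345 200.50793027 203.29567351]
plane [8.30000e-02 2.20000e-02 1.99949e+02] miny -102.70085109714324
row [-0.00563, -8e-05, 0.00656] [0.005, -0.001, 0.012]
[ 0.585 -0.032  0.199]
[ 0.588 -0.066  0.199]
[ 0.59  -0.101  0.2  ]
[ 0.592 -0.135  0.2  ]
now [0.5832 0.003  0.1984] [-179.85   49.98   94.51] t 26.85 q [ 20.1  18.2   8.6  98.3 -47.5 113.6]
```

```bash
python3 -m handwheel '[[-0.0023,0,-0.0019,0,0,0],[-0.0077,0,0.0092,0,0,0],[-0.0077,0,0.0092,0,0,0],[-0.0077,0,0.0092,0,0,0],[-0.0077,0,0.0092,0,0,0],[-0.0077,0,0.0092,0,0,0],[-0.0077,0,0.0092,0,0,0],[-0.0077,0,0.0092,0,0,0]]'
python3 -m handwheel '[[-0.0042,0,0.005,0,0,0],[-0.0042,0,0.005,0,0,0],[-0.0042,0,0.005,0,0,0],[-0.0042,0,0.005,0,0,0],[-0.0042,0,0.005,0,0,0],[-0.0042,0,0.005,0,0,0],[-0.0042,0,0.005,0,0,0],[0,0,0,0,0,0]]'
python3 plan.py 592.5 -138 201.5 94.2 4 50
```

```text
time: 27.52
ee_pos: [0.5901, -0.0811, 0.2034]
tcp_rot: [179.9, 49.9, 94.3]
wrist_force: [-0.3, 0.3, -3.2]
opening: 0.0444
time: 28.18
ee_pos: [0.5933, -0.1275, 0.2027]
tcp_rot: [-180.0, 50.0, 94.3]
wrist_force: [0.9, -1.0, -3.7]
opening: 0.0445
row [-0.00145, -0.00039, 0.00218] [0.024, -0.006, 0.022]
[ 0.592 -0.138  0.202]
now [ 0.5933 -0.1275  0.2027] [-179.99   49.98   94.34] t 28.1833 q [  7.6  10.4   0.4  83.9 -49.9  95.1]
```

```bash
python3 -m handwheel '[[-0.0015,0,0.0022,0,0,0],[-0.0015,0,0.0022,0,0,0],[-0.0015,0,0.0022,0,0,0],[-0.0015,0,0.0022,0,0,0],[0,0,0,0,0,0],[0,0,0,0,0,0],[0,0,0,0,0,0],[0,0,0,0,0,0]]'
python3 -m handwheel '[[0,0,0,0,0,0],[0,0,0,0,0,0],[0,0,0,0,0,0],[0,0,0,0,0,0],[0,0,0,0,0,0],[0,0,0,0,0,0],[0,0,0,0,0,0],[0,0,0,0,0,0]]' 0.38 60
python3 - <<'E'
from h import *
I,W=snap('scene'); a=cv2.resize(I[180:300,180:330,::-1],None,fx=3,fy=3,interpolation=cv2.INTER_CUBIC)
I,W=snap('top');b=cv2.resize(I[170:250,370:520,::-1],None,fx=3,fy=3,interpolation=cv2.INTER_CUBIC)
cv2.imwrite('pics/s10.png',np.vstack([a[:360],b]))
E
```

```text
time: 28.85
ee_pos: [0.5942, -0.1369, 0.2015]
tcp_rot: [-180.0, 50.0, 94.4]
wrist_force: [-0.3, -0.9, -3.3]
opening: 0.0444
time: 29.52
ee_pos: [0.5942, -0.137, 0.2016]
tcp_rot: [-180.0, 50.0, 94.4]
wrist_force: [0.5, 1.5, 0.1]
opening: 0.059
```

View pics/s10.png

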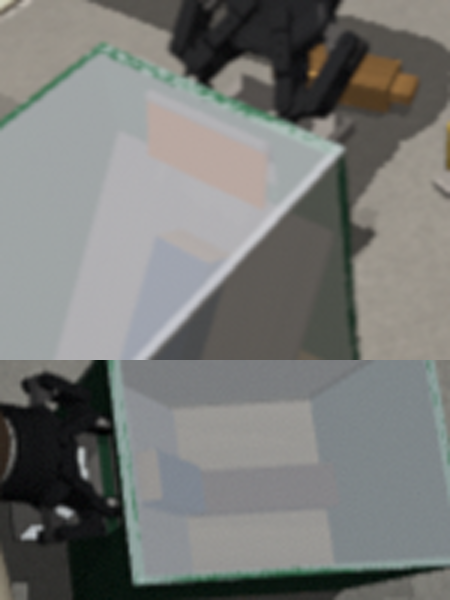

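The blue block has gone through and lies on the ramp below the flap. Withdrawing clear of the bin, then a final check.

```bash
python3 -m handwheel '[[0,0,-0.006,0,0,0],[0,0,-0.01,0,0,0],[0,0,-0.015,0,0,0],[0,0,-0.015,0,0,0],[0,0,-0.015,0,0,0],[0,0,-0.015,0,0,0],[0,0,-0.02,0,0,0],[0,0,-0.02,0,0,0]]'
python3 -m handwheel '[[0,0,-0.015,0,0,0],[0,0,-0.015,0,0,0],[0,0,-0.015,0,0,0],[0,0,-0.01,0,0,0],[0,0,-0.005,0,0,0],[0,0,0,0,0,0],[0,0,0,0,0,0],[0,0,0,0,0,0]]'
python3 - <<'E'
from h import *
I,W=snap('scene'); a=cv2.resize(I[150:310,140:450,::-1],None,fx=2.4,fy=2.4,interpolation=cv2.INTER_CUBIC)[:,:744]
I,W=snap('top');b=cv2.resize(I[160:260,340:540,::-1],None,fx=2.1,fy=2.1,interpolation=cv2.INTER_CUBIC)
b=cv2.copyMakeBorder(b,0,0,0,a.shape[1]-b.shape[1],cv2.BORDER_CONSTANT)
cv2.imwrite('pics/s11.png',np.vstack([a,b])); print(a.shape,b.shape)
def rep(n,box,zlo,zhi):
    x0,y0,x1,y1=box; M=np.zeros((400,640),bool); M[y0:y1,x0:x1]=1
    M&=(W[...,2]>zlo)&(W[...,2]<zhi)
    p=W[M]; (c,s,a)=cv2.minAreaRect((p[:,:2]*1000).astype(np.float32)); print(n,len(p),np.round(c,1),np.round(s,1),round(a,1))
rep('railtop',(288,225,325,284),.024,.05)
rep('tin',(350,258,388,298),.03,.1)
rep('glue',(235,175,270,213),.03,.2)
rep('tape',(293,183,330,212),.03,.1)
E
```

```text
time: 30.28
ee_pos: [0.5871, -0.0479, 0.277]
tcp_rot: [-180.0, 50.0, 94.4]
wrist_force: [-0.9, 0.2, -0.0]
opening: 0.0591
time: 30.95
ee_pos: [0.5839, -0.0031, 0.3143]
tcp_rot: [-179.9, 50.0, 94.4]
wrist_force: [0.9, -0.6, 0.1]
opening: 0.0587
(384, 744, 3) (210, 744, 3)
railtop 38 [491.8  98.9] [92.4  4.7] 19.5
tin 252 [417.1 -52.9] [67.5 69.8] 0.6
glue 0 [0. 0.] [0. 0.] 0.0
tape 0 [0. 0.] [0. 0.] 0.0
```

View pics/s11.png

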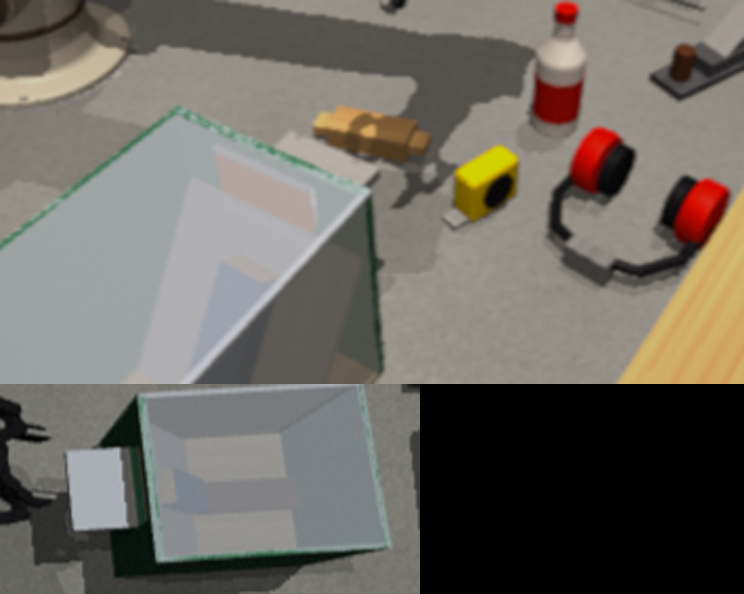

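The flap is shut at (265,190). Blue rests on the ramp below the flap, dark is on the floor, and the shelf is empty. I'll compare the bystanders with the first picture and hand in.

Run:
```python
from h import *
a=cv2.imread('pics/scene1.png')[:,:,::-1].astype(int); I,W=snap('scene')
for n,(x0,y0,x1,y1) in dict(rail=(270,193,322,218),glue=(358,150,388,205),tape=(325,210,360,245),muffs=(365,200,445,268)).items():
    d=np.abs(a-I)[y0:y1,x0:x1].max(-1); print(n,(d>40).mean().round(3))
g=lambda i:cv2.cvtColor(i.astype(np.uint8)[193:218,270:322],cv2.COLOR_RGB2HSV)
for i in (a,I): m=g(i); v,u=np.nonzero((m[...,1]>90)&(m[...,0]<25)); print('rail px',u.min(),u.max(),v.min(),v.max())
c=np.array(cv2.imread('pics/s11.png')[:384],int); b=cv2.resize(I[150:310,140:450,::-1],None,fx=2.4,fy=2.4,interpolation=cv2.INTER_CUBIC)
print('bin change',np.abs(c-b)[200:380,150:350].mean())
print(order.job_done())
```

```text
rail 0.368
glue 0.135
tape 0.018
muffs 0.0
rail px 1 48 1 23
rail px 1 49 1 23
bin change 0.43091666666666667
the job is handed in; nothing more can be done
None
```

I posted both offcuts through the flap, dark brown first and then blue, and handed the job in at about 31 s of the 61 s allowed.

- **Dark block:** it did not drop in when I first let go. It tipped and its tail stuck outside, against the top edge of the opening. I gripped the tail again along its tilted axis, levelled it and pushed it through. It now lies on the bin floor, and the flap had shut before I fetched the blue one.
- **Blue block:** it went in on one push. It rests on the ramp below the flap, its lower end apparently against the dark block, rather than flat on the floor. It was still between the last two pictures, and the flap is shut.
- **Forces:** the highest wrist reading at the end of a move was about 8 N, when the fingertips touched the bench while closing.
- **Other items:** the tin was measured again and is within 0.5 mm. The earmuffs and tape look unchanged in the pictures, and the rail's outline is unchanged to 1 pixel.
- **Checks that failed or disagreed:** the arm blocked the top camera, so I could not measure the rail, glue or tape again. The rail and glue regions also changed in brightness (37% and 14% of pixels). I put that down to the arm's shadow, since the glue bottle is upright in the last picture where it was. The arm never came near the glue bottle.

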